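# Cover the screw-vial tin with its inner lid and hold up the outer one

## Robot

A 6-joint arm with a two-finger parallel gripper is mounted at the origin on the work surface. World frame = base frame: x ahead of the robot, y to its left, z up, the work surface at z = 0. Lengths are in m, angles in degrees, forces in N, time in s.
With the tool pointing down it reaches from about 0.325 to 0.925 m from the base axis. Payload 3.1 kg.
Tool frame: the origin (TCP) lies midway between the tips of the shut fingers; the grasp point (between the pads) lies 19 mm behind it (robot.grasp_offset is the z of the grasp point in the tool frame, in m); z points along the fingers, y is the line along which they close (so a half turn about z gives the same grasp; the last joint's range is limited). The gripper opens to 85 mm and grips with 20 to 120 N. Pads are 22 mm wide; open, the fingers measure 114 mm over their backs; the gripper's body (76 mm by 85 mm) begins 54 mm behind the grasp point. The pads swing forward as they close: fully open they stand 13 mm farther back than shut.
Start: joints at [-83.606, 12.427, 92.441, -0, 75.132, -6.429], TCP at [0.139, -0.609, 0.231] pointing down, gripper open.
Joint ranges: [-157.48, 157.48], [-44.54, 120.13], [17.64, 146.25], [-64.5, 244.5], [7.68, 150.69], [-147.95, 147.95]. Speed limits (degrees/s): [159.86, 159.86, 180, 180, 180, 180].

## Interface

Orientations are given as a 3x3 rotation matrix whose columns are the frame's x, y, z axes.
In Python, from workcell import readout, vision, order, robot gives the robot as it stands.
- The arm moves only by the shell command python3 -m jog 'ROWS' [OPENING] [FORCE]. ROWS is JSON, a list of rows, each a list of 4 numbers: the shift along the world's x, y, z in units of 30 mm (1.0 is 30 mm), then the turn about the world's z in rad. In form: [[tx, ty, tz, spin], ...]. A call has 1 to 20 rows; each row shifts and turns the commanded pose from where the row before left it; what a row does not reach is not made up. A row lasts 1/12 s, in which the tool goes at most 41.7 mm and 7.16 degrees, less where a joint would pass 70% of its speed; a pose out of reach is approached as far as the arm can. A call is refused whole if a number of a shift passes 1 or a number of a turn 0.125, either way. A call with a gripper value outside its range is refused whole. OPENING is the opening, from 0 (shut) to 1 (fully open), set as the call begins (- or left out, the last holds). The fingers move at their own pace and stop on an object; FORCE is the grip in N (left out, the last holds). Time passes only in rows, so rows that do not move let the fingers close. It gives the time, the measured TCP pose, the force, the opening and the grip force at its end, in the units of the state.
- readout.get_state(): the state, without advancing time (a new reading comes with each control period).
- vision.camera(name): name is "scene" or "top" or "wrist"; returns a dict with "color" (384x512x3 uint8, red, green, blue), "mtx" (3x3 intrinsics, pixels), "view" (4x4, takes a point from world to camera coordinates). Camera axes: x right, y down, z forward; pixel columns grow to the right and rows downward; lengths in m; the calibration is good to about 2 mm. A picture is of the moment at which its call begins. There is no depth.
- order.close_job(): hands the job in; it is judged then, once.
The state is a dict: "time": time; "joint_positions": joint angles; "joint_velocities": joint speeds; "joint_efforts": joint torques, N m; "eef_pos": TCP position; "eef_rot": TCP orientation; "wrist_force": force on the tool from outside, world axes, zero at the start; "ft_torque": the same for the moment, N m; "opening": finger opening in m; "finger_force": force on a finger pad.
Only numpy, scipy, OpenCV 4.12 (cv2) and the standard library are available. Lean on these libraries where they do the work, as an engineer would, in place of code of your own. Each camera call takes 0.05 s, during which the arm holds its last target. There are 200 camera calls.

## Task

Take the loose screw vial out of the wooden stand and put it fully down into the empty hole of the round tin's rack. Then lower the nested pair of lids together onto the tin without dropping them (the inner lid's black knob carries both), until the inner lid sits level on the tin's shoulder, and then lift only the outer lid straight up, leaving the inner lid seated as it is, and finish while still holding the outer lid, level and still, above the tin and clear of the knob. Leave the other things on the desk where they are.

Things in the scene. Friction and masses are not known exactly. Their poses are not given: they have to be found in the camera images.
- tin: Round open steel tin, fixed, any yaw: radius 50 mm, rim at height 52 mm, outside shoulder ring of radius 57.5 mm with its top at 40 mm. A white rack bar inside, flush with the rim, has three holes 17 mm across, 46 mm deep, in a row along the tin's x: those at x = -27 and 0 mm hold vials, +27 mm is empty. Stands left or right, the lids on the other side. Origin: centre of underside, z up.
- empty_hole (a point): Centre of the mouth of the tin's empty hole, at height 52 mm; hole 17 mm across, 46 mm deep.
- seat (a point): On the tin's axis at shoulder height (40 mm): the inner lid's origin comes here when it is seated.
- inner_lid: Inner lid: grey cap open below, radius 57 mm (inside 54: 4 mm play on the tin), 56 mm tall (ceiling at 52); on top an upright round black knob, 26 mm across, from height 56 to 126 mm, through the outer lid's collar and 38 mm above it. Lifted by the knob it carries the outer lid. 140-260 g. Origin: centre of lower edge, z up; on the desk at first, seated it is 40 mm above the tin's.
- outer_lid: Outer lid: loose aluminium cap on the inner lid, radius 64 mm (inside 61: 4 mm play), skirt 18 mm deep, plate top at height 22 mm; round a central hole an upright collar, 50 mm outside, 44 mm inside diameter, height 22 to 50 mm. 110-210 g. Origin: centre of skirt's lower edge, z up; nested, 38 mm above the inner lid's. Raised 88 mm from nested it is clear of the knob.
- vial: The loose screw vial: white cylinder 14 mm across, 80 mm tall, top 18 mm a grey cap, 25 g, foot slightly chamfered. Origin: centre of foot, z up. Starts upright in the wooden stand, foot 7 mm above the desk; in the tin its foot is 6 mm above the desk and its top 34 mm above the rim.
- stand: Square wooden stand, fixed, 50 x 50 x 25 mm, with one hole 17 mm across and 18 mm deep in the middle of its top. Origin: centre of the underside.
- vial_a: Same kind of vial, standing in the tin's end hole at x = -27 mm; stays there. Origin at its foot.
- vial_b: Same kind of vial, standing in the tin's middle hole; stays there. Origin at its foot.
- mouse: Bystander: black computer mouse, 115 x 62 x 37 mm. Origin under its centre.
- mug: Bystander: white mug, 80 mm across, 95 mm tall, handle to its +y. Origin under its centre.
- air_can: Bystander: upright grey can, 60 mm across, 190 mm tall. Origin under its centre.
- screwdriver: Bystander: screwdriver lying along its x axis.
- drive: Bystander: flat portable drive, 75 x 45 x 11 mm, lying between tin and lids. Origin under its centre.
- dish: Bystander: low white bowl, 80 mm across, 30 mm tall. Origin under its centre.

How it is judged (in metres and radians):
On the way, in this order (a step that is already met when the one before it is completed fails the run):
1. the vial stands fully down in the tin's empty hole, let go (z of vial in the frame of tin below 0.012 m and horizontal distance between vial and empty_hole below 0.006 m and angle between vial's own z axis and vertical below 0.12 rad and contact force between the fingers and vial below 0.05 N), for 0.2 s.
2. both lids, still nested, are on the tin with the inner lid seated on the shoulder (z of inner_lid in the frame of tin between 0.037 and 0.043 m and horizontal distance between inner_lid and tin below 0.008 m and angle between inner_lid's own z axis and vertical below 0.05 rad and z of outer_lid in the frame of inner_lid below 0.042 m), for 0.2 s.
At the end, for the whole second after the job is handed in: Vial fully in the empty hole (6 mm, 0.12 rad), other two in theirs; inner lid seated on the tin (height 3 mm, centre 8 mm, 0.05 rad), still and untouched; outer lid held still in the fingers over the tin (50 mm, 0.2 rad), its origin 128 mm or more above the inner lid's (z of vial in the frame of tin below 0.012 m and horizontal distance between vial and empty_hole below 0.006 m and angle between vial's own z axis and vertical below 0.12 rad and z of each of vial_a, vial_b in the frame of tin below 0.015 m and horizontal distance between each of vial_a, vial_b and tin below 0.035 m and z of inner_lid in the frame of tin between 0.037 and 0.043 m and horizontal distance between inner_lid and tin below 0.008 m and angle between inner_lid's own z axis and vertical below 0.05 rad and z of outer_lid in the frame of inner_lid above 0.128 m and horizontal distance between outer_lid and tin below 0.05 m and angle between outer_lid's own z axis and vertical below 0.2 rad and linear speed of outer_lid below 0.03 m/s and contact force between the fingers and outer_lid above 2 N and contact force between each of outer_lid, the arm, the fingers and inner_lid below 0.05 N and linear speed of inner_lid below 0.02 m/s); the arm keeps its last pose, push and grip.
It fails at once if the lids come apart (outer raised over 20 mm from the inner) while the inner lid is not on its seat on the tin, or the inner lid is dragged off its seat (8 mm up, 12 mm aside) as the outer is lifted ((z of outer_lid in the frame of inner_lid above 0.058 m or horizontal distance between outer_lid and inner_lid above 0.03 m) and not (z of inner_lid in the frame of tin between 0.034 and 0.048 m and horizontal distance between inner_lid and tin below 0.012 m)).
It fails at once if the lids are dropped onto the tin (inner lid over 0.5 m/s just above its seat) (horizontal distance between inner_lid and tin below 0.03 m and z of inner_lid in the frame of tin below 0.075 m and linear speed of inner_lid above 0.5 m/s).
It fails at once if a bystander is moved more than 30 mm (distance of any of mouse, mug, air_can, screwdriver, drive, dish from where it was at the start of the episode above 0.03 m).
It also fails if it takes over 67 s, if anything falls off the work surface, if the arm or the gripper's body presses on something with over 40 N, if the wrist force passes 120 N, or if a joint passes its speed limit or range.

## Working session

There is one attempt and no reset: what is moved stays moved. The work goes in short steps, Python scripts to look and compute and a shell command to move; the robot and the scene stay as the last step left them, time stands still between calls to the robot, and variables do not carry over. Pictures are saved under pics/ and viewed, at most 10 in all, crops included, and the job is handed in when it is done.

```bash
ls; mkdir -p pics; python3 - <<'E'
from workcell import readout, vision, robot
import cv2,numpy as np
a=vision.camera("scene");b=vision.camera("top")
for n,c in(("scene",a),("top",b)):
    cv2.imwrite(f"pics/{n}0.png",c["color"][:,:,::-1]); np.savez(f"pics/{n}0.npz",**c)
    print(n,c["mtx"].round(1).tolist(),c["view"].round(3).tolist())
s=readout.get_state();print(s["time"],s["eef_pos"],s["opening"],robot.grasp_offset, s["eef_rot"])
E
```

```text
pics
scene [[359.5, 0.0, 256.5], [0.0, 359.5, 192.7], [0.0, 0.0, 1.0]] [[-0.127, 0.992, 0.012, 0.106], [0.619, 0.088, -0.78, -0.335], [-0.775, -0.092, -0.625, 1.48], [0.0, 0.0, 0.0, 1.0]]
top [[389.1, 0.0, 252.7], [0.0, 389.1, 189.2], [0.0, 0.0, 1.0]] [[0.022, -0.999, -0.029, -0.024], [-0.983, -0.016, -0.181, 0.605], [0.181, 0.033, -0.983, 0.96], [0.0, 0.0, 0.0, 1.0]]
0.1 [ 0.13863784 -0.60866028  0.23007264] 0.08540115384417836 -0.0187 [[ 9.75068910e-01  2.21902151e-01 -2.36139079e-04]
 [ 2.21902127e-01 -9.75066458e-01  2.20197845e-03]
 [ 2.58372459e-04 -2.19948049e-03 -9.99997548e-01]]
```

View pics/scene0.png

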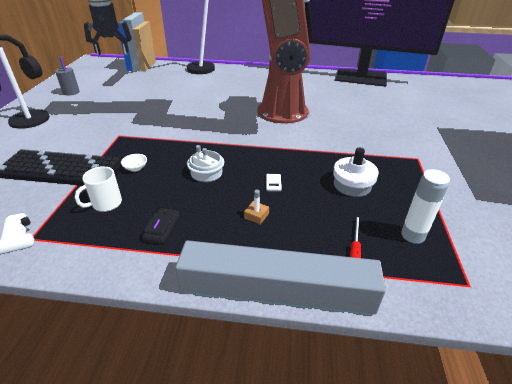

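View pics/top0.png

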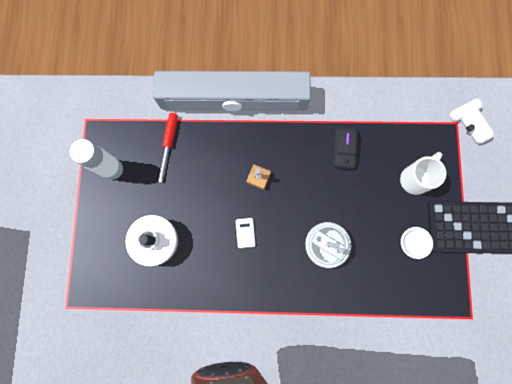

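The scene view shows the tin at about (206,165), the lids at (355,175) and the vial in the stand at (257,208). In the top view they are at (328,245), (152,241) and (259,176). I'll enlarge these regions next.

```bash
python3 - <<'E'
import cv2,numpy as np
s=cv2.imread("pics/scene0.png");t=cv2.imread("pics/top0.png")
def crop(im,x,y,w=66,h=75,k=4):
    c=cv2.resize(im[y:y+h,x:x+w],None,fx=k,fy=k,interpolation=cv2.INTER_CUBIC)
    for i in range(0,w,10):
        cv2.putText(c,str(x+i),(i*k,8),0,.3,(0,255,255));cv2.line(c,(i*k,10),(i*k,14),(0,255,255))
    for i in range(0,h,10):
        cv2.putText(c,str(y+i),(0,i*k+4),0,.3,(0,255,0));cv2.line(c,(20,i*k),(24,i*k),(0,255,0))
    return c
r1=np.hstack([crop(s,173,135),crop(s,322,135),crop(s,224,175)])
r2=np.hstack([crop(t,296,207),crop(t,119,203),crop(t,228,140)])
cv2.imwrite("pics/crops.png",np.vstack([r1,r2]))
E
```

```text
(no output)
```

View pics/crops.png

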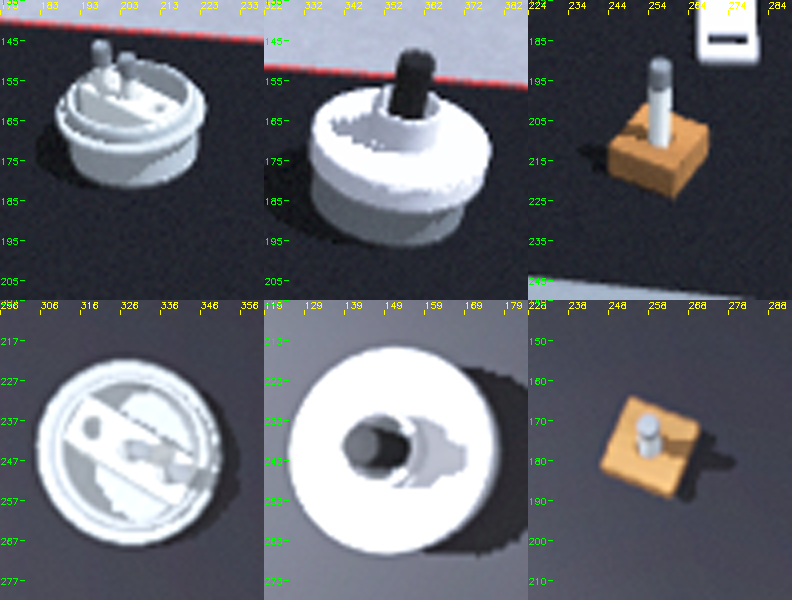

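The crops give: vial top at scene (257,190) and top (258.5,170); empty hole at (213.2,161.7) and (319,238.7); knob top at (360,148.2) and (143.5,239); plate ellipse centre at top (151.4,240.5); shoulder ring centre at top (327.9,245.3). I'll triangulate from these.

```bash
cat >h.py <<'E'
import numpy as np,cv2
def P(c): return c["mtx"]@c["view"][:3]
def tri(ca,a,cb,b):
    X=cv2.triangulatePoints(P(ca),P(cb),np.array(a,float).reshape(2,1),np.array(b,float).reshape(2,1));return (X[:3]/X[3]).ravel()
def onz(c,p,z):
    M=P(c);A=np.c_[M[:,:2],-np.array([*p,1.])];return np.linalg.solve(A,-(M[:,2]*z+M[:,3]))[:2]
def proj(c,X):
    q=P(c)@np.append(X,1);return q[:2]/q[2]
E
python3 - <<'E'
from h import *
s=dict(np.load("pics/scene0.npz"));t=dict(np.load("pics/top0.npz"))
for n,a,b,z in [("vialtop",(257,190),(258.5,170),.087),("hole",(213.2,161.7),(319,238.7),.052),("va",(198.2,145.8),(347.7,251.2),.086),("vb",(205,149.3),(336.7,245),.086),("knob",(360,148.2),(143.5,239),.126)]:
    print(n,tri(s,a,t,b).round(4),onz(s,a,z).round(4),onz(t,b,z).round(4))
print("tin",onz(t,(327.9,245.3),.04),"lid",onz(t,(151.4,240.5),.05), "stand",onz(t,(259,176.5),.02))
E
```

```text
vialtop [ 0.6481 -0.0257  0.091 ] [ 0.6429 -0.0241] [ 0.6493 -0.0274]
hole [ 0.48   -0.1816  0.0521] [ 0.48   -0.1785] [ 0.4805 -0.1841]
va [ 0.4479 -0.2407  0.0849] [ 0.4509 -0.2295] [ 0.4496 -0.2488]
vb [ 0.4626 -0.2151  0.0834] [ 0.4675 -0.2042] [ 0.4641 -0.2224]
knob [0.4669 0.244  0.1294] [0.4602 0.2474] [0.4669 0.2431]
tin [ 0.46485724 -0.20836936] lid [0.46720963 0.24594881] stand [ 0.64697969 -0.0278192 ]
```

```bash
python3 -m jog '[[0.75,0.95,0,0.0586],[0.75,0.95,0,0.0586],[0.75,0.95,0,0.0586],[0.75,0.95,0,0.0586],[0.75,0.95,0,0.0586],[0.75,0.95,0,0.0586],[0.75,0.95,0,0.0586],[0.75,0.95,0,0.0586],[0.75,0.95,0,0.0586],[0.75,0.95,0,0.0586],[0.75,0.95,0,0.0586],[0.75,0.95,0,0.0586],[0.75,0.95,0,0.0586],[0.75,0.95,0,0.0586],[0,0,0,0],[0,0,0,0],[0,0,0,0]]' 1
cat >>h.py <<'E'
def snap(n):
    from workcell import vision
    c=vision.camera("wrist");np.savez(f"pics/{n}.npz",**c)
    cv2.imwrite(f"pics/{n}.png",c["color"][:,:,::-1]);return c
def load(n): return dict(np.load(f"pics/{n}.npz"))
E
python3 -c "
from h import *
c=snap('w1');v=c['view'];print(-v[:3,:3].T@v[:3,3],v[2,:3]);print(proj(c,[.466,-.207,.052]),proj(c,[.480,-.183,.052]))"
```

```text
time: 1.52
eef_pos: [0.4533, -0.2104, 0.2308]
eef_rot: [[0.502, 0.865, -0.001], [0.865, -0.502, -0.0], [-0.001, -0.001, -1.0]]
wrist_force: [0.3, -0.2, -0.6]
opening: 0.085
finger_force: 0.0
[ 0.48727227 -0.15076749  0.37446961] [-0.13778836 -0.2350768  -0.96216073]
[260.79101645 165.55794398] [261.02899007 141.40383673]
```

View pics/w1.png

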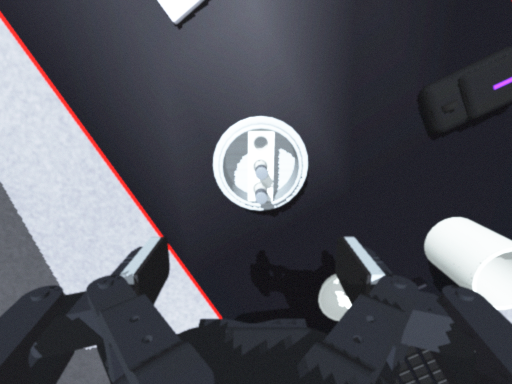

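The wrist view shows the empty hole at (261,142) and the tin's outer circle centred at about (260.5,163.5). Both match the triangulation, and the row lines up with the tool. Next is the vial.

```bash
python3 -m jog '[[0.93,0.88,0,0],[0.93,0.88,0,0],[0.93,0.88,0,0],[0.93,0.88,0,0],[0.93,0.88,0,0],[0.93,0.88,0,0],[0.93,0.88,0,0],[0,0,0,0],[0,0,0,0],[0,0,0,0]]' 1
python3 -c "
from h import *
c=load('w1');print('tin',onz(c,(260.5,163.5),.042),'hole',onz(c,(261,142),.052))
c=snap('w2');print(proj(c,[.648,-.026,.087]),proj(c,[.648,-.026,.025]))
im=c['color'][90:290,160:360,::-1];cv2.imwrite('pics/w2c.png',cv2.resize(im,None,fx=3,fy=3,interpolation=cv2.INTER_CUBIC))
w1=load('w1')['color'][100:230,200:320,::-1]
cv2.imwrite('pics/w1c.png',cv2.resize(w1,None,fx=4,fy=4,interpolation=cv2.INTER_CUBIC))"
```

```text
time: 2.4
eef_pos: [0.6483, -0.0274, 0.2306]
eef_rot: [[0.504, 0.864, -0.002], [0.864, -0.504, -0.001], [-0.001, -0.001, -1.0]]
wrist_force: [0.4, 0.2, 0.0]
opening: 0.0854
finger_force: 0.0
tin [ 0.46627468 -0.20640258] hole [ 0.47963956 -0.18356574]
[251.95014622 179.42348066] [252.01581359 168.14495635]
```

View pics/w2c.png

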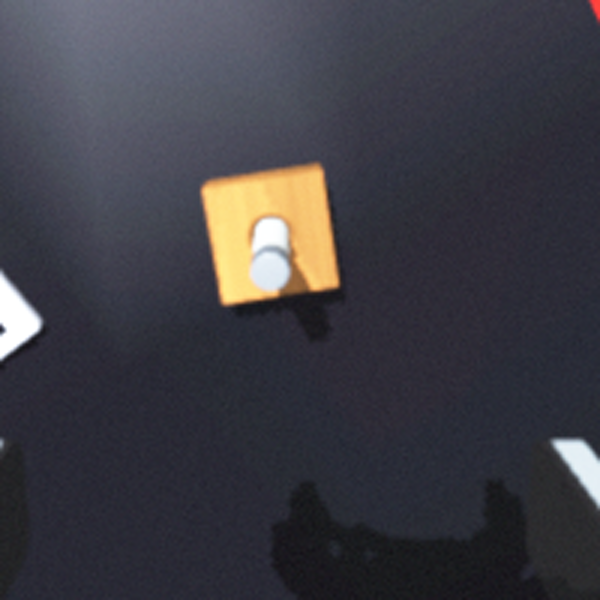

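View pics/w1c.png

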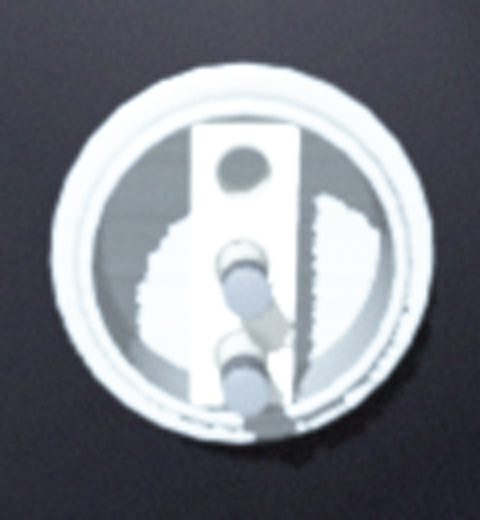

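The vial cap top is at (250.3,179.3) in w2. In w1 the hole is at (261,142.4), the tin circle centre at (260.6,163.4), and the caps of vial_b and vial_a at (261.5,172.5) and (261.5,197.5).

```bash
python3 -c "
from h import *
c=load('w2');t=load('top0');s=load('scene0')
print(onz(c,(250.3,179.3),.087),tri(c,(250.3,179.3),t,(258.5,170)))
c=load('w1');print('hole',onz(c,(261,142.4),.052),'vb',onz(c,(261.5,172.5),.086),'va',onz(c,(261.5,197.5),.086),tri(c,(261,142.4),t,(319,238.7)),tri(c,(261,142.4),s,(213.2,161.7)))"
```

```text
[ 0.6465701  -0.02501048] [ 0.64803837 -0.02646097  0.0896109 ]
hole [ 0.47941661 -0.18395681] vb [ 0.4652368  -0.20784089] va [ 0.45168887 -0.23163212] [ 0.47977546 -0.18255596  0.06406029] [ 0.47871319 -0.18084513  0.05101243]
```

```bash
python3 -m jog '[[-0.05,0.06,-0.8,0],[0,0,-0.8,0],[0,0,-0.8,0],[0,0,-0.8,0],[0,0,-0.8,0],[0,0,-0.8,0],[0,0,-0.6,0],[0,0,-0.3,0],[0,0,0,0],[0,0,0,0]]' 1 && python3 -m jog '[[0,0,0,0],[0,0,0,0],[0,0,0,0],[0,0,0,0],[0,0,0,0],[0,0,0,0],[0,0,0,0],[0,0,0,0],[0,0,0,0],[0,0,0,0]]' 0 35
```

```text
time: 3.28
eef_pos: [0.6472, -0.0249, 0.0606]
eef_rot: [[0.504, 0.864, -0.0], [0.864, -0.504, -0.0], [-0.0, -0.0, -1.0]]
wrist_force: [-0.1, 0.1, 0.2]
opening: 0.0857
finger_force: 0.0
time: 4.12
eef_pos: [0.6478, -0.0237, 0.0608]
eef_rot: [[0.503, 0.865, 0.0], [0.865, -0.503, 0.0], [0.0, 0.0, -1.0]]
wrist_force: [-1.5, -0.6, 3.5]
opening: 0.0127
finger_force: 34.3
```

```bash
python3 -m jog '[[0,0,0.3,0],[0,0,0.6,0],[0,0,0.8,0],[0,0,0.8,0],[0,0,0.5,0],[-0.8,-0.76,0.3,0],[-0.8,-0.76,0,0],[-0.8,-0.76,0,0],[-0.8,-0.76,0,0],[-0.8,-0.76,0,0],[-0.8,-0.76,0,0],[-0.6,-0.57,0,0],[-0.17,-0.17,0,0],[0,0,0,0],[0,0,0,0],[0,0,0,0]]'
python3 -c "
from h import *
c=snap('w3');print(proj(c,[.4795,-.1837,.052]))
im=c['color'][90:290,160:360,::-1];cv2.imwrite('pics/w3c.png',cv2.resize(im,None,fx=3,fy=3,interpolation=cv2.INTER_CUBIC))"
```

```text
time: 5.45
eef_pos: [0.4814, -0.1822, 0.1595]
eef_rot: [[0.502, 0.865, 0.001], [0.865, -0.502, 0.0], [0.001, 0.001, -1.0]]
wrist_force: [-0.2, 0.5, 0.1]
opening: 0.0127
finger_force: 34.3
[251.74994248 191.95180884]
```

View pics/w3c.png

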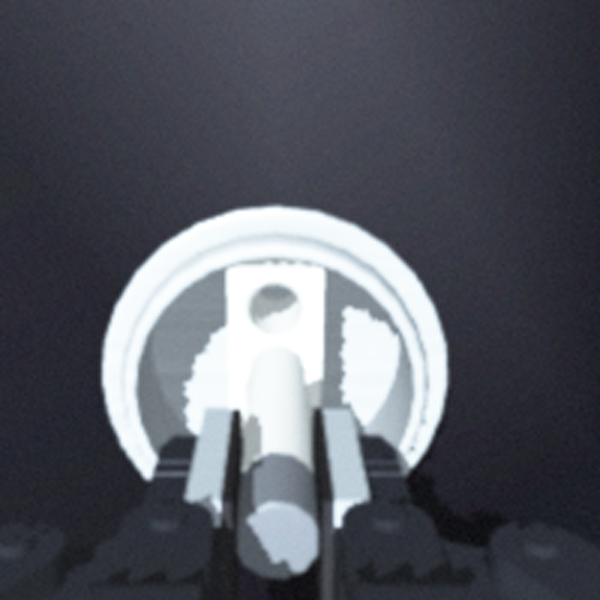

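The hole is at (251.7,192.7), as predicted, and the vial foot is centred at about (251.7,210).

```bash
python3 -c "
from h import *
c=load('w3');print('hole',onz(c,(251.7,192.7),.052));
for v in (208,210,212):print(onz(c,(251.8,v),.1057))
print(onz(c,(160+278/3,90+538/3),.1857))"
```

```text
hole [ 0.47909601 -0.18430214]
[ 0.48090218 -0.18137693]
[ 0.48011135 -0.18273687]
[ 0.47931728 -0.18410238]
[ 0.47972569 -0.18420708]
```

The foot lines up with the hole to within about 1 mm, so I'll descend.

```bash
python3 -m jog '[[0,0,-0.5,0],[0,0,-0.5,0],[0,0,-0.5,0],[0,0,-0.3,0],[0,0,-0.2,0],[0,0,-0.2,0],[0,0,-0.2,0],[0,0,0,0]]'
```

```text
time: 6.17
eef_pos: [0.4801, -0.1824, 0.0864]
eef_rot: [[0.502, 0.865, -0.001], [0.865, -0.502, 0.001], [0.0, -0.002, -1.0]]
wrist_force: [-1.2, -0.2, 0.2]
opening: 0.0125
finger_force: 34.3
```

```bash
python3 -m jog '[[0,0,-0.2,0],[0,0,-0.2,0],[0,0,-0.2,0],[0,0,-0.15,0],[0,0,-0.1,0],[0,0,-0.05,0],[0,0,0,0],[0,0,0,0]]'
```

```text
time: 6.83
eef_pos: [0.4806, -0.1829, 0.0604]
eef_rot: [[0.503, 0.865, 0.0], [0.865, -0.503, -0.0], [0.0, 0.0, -1.0]]
wrist_force: [0.3, -0.6, 0.3]
opening: 0.0126
finger_force: 34.3
```

```bash
python3 -m jog '[[0,0,0,0],[0,0,0,0],[0,0,0,0],[0,0,0,0],[0,0,0,0],[0,0,0.3,0],[0,0,0.6,0],[0,0,0.9,0],[0,0,0.9,0],[0,0,0.9,0],[0,0,0.9,0],[0,0,0.9,0],[0,0,0.7,0],[0,0,0,0]]' 0.7 && python3 -m jog '[[0,0.95,0,0],[0,0.95,0,0],[0,0.95,0,0],[0,0.95,0,0],[0,0.95,0,0],[0,0.95,0,0],[0,0.95,0,0],[-0.1,0.95,0,0],[-0.1,0.95,0,0],[-0.1,0.95,0,0],[-0.1,0.95,0,0],[0,0.95,0,0],[0,0.95,0,0],[0,0.95,0,0],[0,0.95,0,0],[0,0,0,0],[0,0,0,0],[0,0,0,0]]' 1
python3 -c "
from h import *
t=__import__('workcell').vision.camera('top')['color'][:,:,::-1]
c=snap('w4');print(proj(c,[.467,.2445,.126]),proj(c,[.467,.2445,.06]))
im=c['color'][60:310,110:410,::-1];a=cv2.resize(im,None,fx=2,fy=2,interpolation=cv2.INTER_CUBIC)
b=np.zeros((500,200,3),np.uint8);b[:160]=cv2.resize(t[215:275,296:371],(200,160));cv2.imwrite('pics/w4c.png',np.hstack([a,b]))"
```

```text
time: 8.0
eef_pos: [0.4836, -0.1845, 0.2502]
eef_rot: [[0.502, 0.865, 0.01], [0.865, -0.502, -0.006], [0.0, 0.012, -1.0]]
wrist_force: [0.2, -0.4, 0.9]
opening: 0.0595
finger_force: 0.0
time: 9.5
eef_pos: [0.4679, 0.2441, 0.2426]
eef_rot: [[0.502, 0.865, -0.001], [0.865, -0.502, -0.001], [-0.002, -0.0, -1.0]]
wrist_force: [0.1, -1.4, 0.2]
opening: 0.0856
finger_force: 0.0
[251.45563067 186.79889466] [251.58075223 172.60033319]
```

View pics/w4c.png

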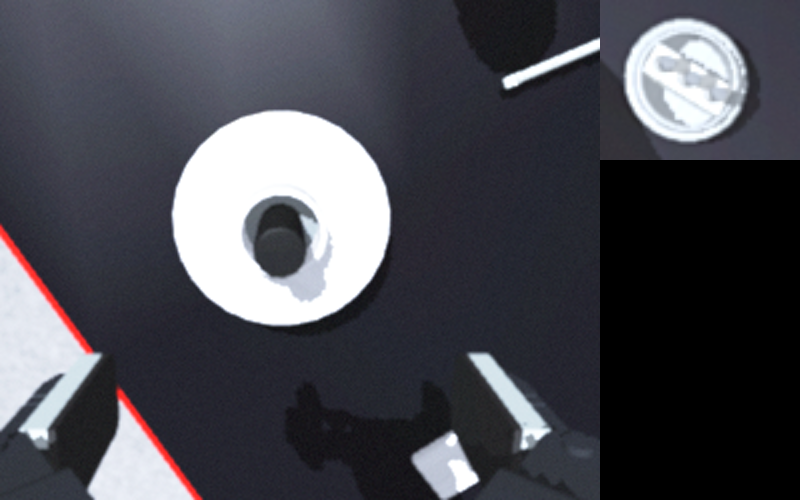

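The knob top is at (249.5,186) and the plate centre at (251,169). The top-view inset shows the third vial standing in the row.

```bash
python3 -c "
from h import *
c=load('w4');t=load('top0');s=load('scene0');k=(249.5,186)
print(onz(c,k,.126),tri(c,k,t,(143.5,239)),tri(c,k,s,(360,148.2)),'plate',onz(c,(251,169),.055))"
```

```text
[0.46577929 0.24612785] [0.46647971 0.24468815 0.12150052] [0.46608952 0.24645353 0.12935236] plate [0.46807872 0.24774968]
```

```bash
python3 -m jog '[[-0.06,0.06,-0.7,0],[0,0,-0.8,0],[0,0,-0.8,0],[0,0,-0.8,0],[0,0,-0.8,0],[0,0,-0.6,0],[0,0,-0.35,0],[0,0,-0.1,0],[0,0,0,0],[0,0,0,0]]' 1 && python3 -m jog '[[0,0,0,0],[0,0,0,0],[0,0,0,0],[0,0,0,0],[0,0,0,0],[0,0,0,0],[0,0,0,0],[0,0,0,0],[0,0,0,0],[0,0,0,0]]' 0 80 && python3 -m jog '[[0,0,0.1,0],[0,0,0.2,0],[0,0,0.4,0],[0,0,0.4,0],[0,0,0.4,0],[0,0,0.4,0],[0,0,0.4,0],[0,0,0.4,0],[0,0,0.4,0],[0,0,0.2,0],[0,0,0,0],[0,0,0,0]]'
```

```text
time: 10.43
eef_pos: [0.4676, 0.2464, 0.0959]
eef_rot: [[0.503, 0.864, 0.002], [0.864, -0.503, 0.001], [0.001, 0.001, -1.0]]
wrist_force: [0.2, 0.3, -0.0]
opening: 0.0853
finger_force: 0.0
time: 11.27
eef_pos: [0.4671, 0.2468, 0.0956]
eef_rot: [[0.503, 0.864, 0.001], [0.864, -0.503, 0.001], [0.001, 0.0, -1.0]]
wrist_force: [-1.4, 0.5, 4.3]
opening: 0.0241
finger_force: 78.6
time: 12.27
eef_pos: [0.4668, 0.2465, 0.1943]
eef_rot: [[0.503, 0.865, 0.001], [0.865, -0.503, 0.0], [0.001, 0.001, -1.0]]
wrist_force: [-0.3, -0.3, -4.0]
opening: 0.0242
finger_force: 78.7
```

```bash
python3 -m jog '[[0,-0.2,0.1,0],[0,-0.4,0.1,0],[0,-0.6,0.1,0],[0,-0.8,0,0],[0,-0.9,0,0],[0,-0.9,0,0],[0,-0.9,0,0],[0,-0.9,0,0],[0,-0.9,0,0],[0,-0.9,0,0],[0,-0.9,0,0],[0,-0.9,0,0],[0,-0.9,0,0],[0,-0.9,0,0],[0,-0.9,0,0],[0,-0.9,0,0],[0,-0.9,0,0],[0,-0.8,0,0],[0,-0.4,0,0],[0,-0.2,0,0]]' && python3 -m jog '[[0,0,0,0],[0,0,0,0],[0,0,0,0],[0,0,0,0]]'
```

```text
time: 13.93
eef_pos: [0.4657, -0.2086, 0.2024]
eef_rot: [[0.505, 0.863, -0.001], [0.863, -0.505, 0.0], [-0.0, -0.001, -1.0]]
wrist_force: [-0.8, 0.6, -3.8]
opening: 0.0238
finger_force: 78.7
time: 14.27
eef_pos: [0.4665, -0.2052, 0.2026]
eef_rot: [[0.501, 0.865, -0.0], [0.865, -0.501, 0.001], [0.0, -0.001, -1.0]]
wrist_force: [-0.3, 0.1, -4.5]
opening: 0.0237
finger_force: 78.7
```

```bash
python3 -m jog '[[0,-0.02,-0.3,0],[0,0,-0.4,0],[0,0,-0.4,0],[0,0,-0.3,0],[0,0,-0.2,0],[0,0,-0.15,0],[0,0,-0.1,0],[0,0,-0.1,0],[0,0,-0.1,0],[0,0,0,0],[0,0,0,0]]'
```

```text
time: 15.18
eef_pos: [0.4667, -0.2072, 0.1415]
eef_rot: [[0.503, 0.864, 0.0], [0.864, -0.503, -0.0], [-0.0, 0.0, -1.0]]
wrist_force: [-0.6, -0.0, -4.1]
opening: 0.0235
finger_force: 78.8
```

Already below rim entry with no contact force, so I'll lower the rest gently.

```bash
python3 -m jog '[[0,0,-0.05,0],[0,0,-0.05,0],[0,0,-0.05,0],[0,0,-0.04,0],[0,0,0,0],[0,0,0,0],[0,0,0,0],[0,0,0,0]]'
```

```text
time: 15.85
eef_pos: [0.4667, -0.2072, 0.1357]
eef_rot: [[0.503, 0.864, 0.0], [0.864, -0.503, -0.0], [-0.0, 0.0, -1.0]]
wrist_force: [-0.2, 0.1, -3.7]
opening: 0.0239
finger_force: 79.3
```

```bash
python3 -m jog '[[0,0,-0.03,0],[0,0,0,0],[0,0,0,0],[0,0,0,0]]';  python3 -m jog '[[0,0,-0.03,0],[0,0,0,0],[0,0,0,0],[0,0,0,0]]'
```

```text
time: 16.18
eef_pos: [0.4667, -0.2073, 0.1356]
eef_rot: [[0.503, 0.865, 0.0], [0.865, -0.503, -0.0], [-0.0, 0.0, -1.0]]
wrist_force: [-3.1, 1.6, 5.5]
opening: 0.0238
finger_force: 79.6
time: 16.52
eef_pos: [0.4668, -0.2073, 0.1356]
eef_rot: [[0.502, 0.865, -0.0], [0.865, -0.502, -0.0], [-0.0, -0.0, -1.0]]
wrist_force: [-5.6, 3.1, 10.1]
opening: 0.0242
finger_force: 80.3
```

```bash
python3 -m jog '[[0,0,0.04,0],[0,0,0,0],[0,0,0,0]]'; python3 -m jog '[[0,0,0,0],[0,0,0,0],[0,0,0,0],[0,0,0,0],[0,0,0,0],[0,0,0,0],[0,0,0,0],[0,0,0,0],[0,0,0,0],[0,0,0,0]]' 1
python3 -c "
from h import *
c=snap('w5');print([proj(c,[.4658,-.2078,z]).round(1).tolist() for z in (.166,.1)])
im=c['color'][84:384,106:406,::-1];a=cv2.resize(im,None,fx=2,fy=2);cv2.imwrite('pics/w5c.png',a)"
```

```text
time: 16.77
eef_pos: [0.4668, -0.2073, 0.1356]
eef_rot: [[0.503, 0.865, 0.0], [0.865, -0.503, -0.0], [-0.0, 0.0, -1.0]]
wrist_force: [-3.2, 0.9, 6.5]
opening: 0.024
finger_force: 79.6
time: 17.6
eef_pos: [0.4667, -0.2071, 0.135]
eef_rot: [[0.503, 0.865, 0.0], [0.865, -0.503, -0.0], [-0.0, 0.0, -1.0]]
wrist_force: [-0.1, 0.6, 0.3]
opening: 0.0854
finger_force: 0.0
[[252.8, 272.1], [252.5, 219.1]]
```

View pics/w5c.png

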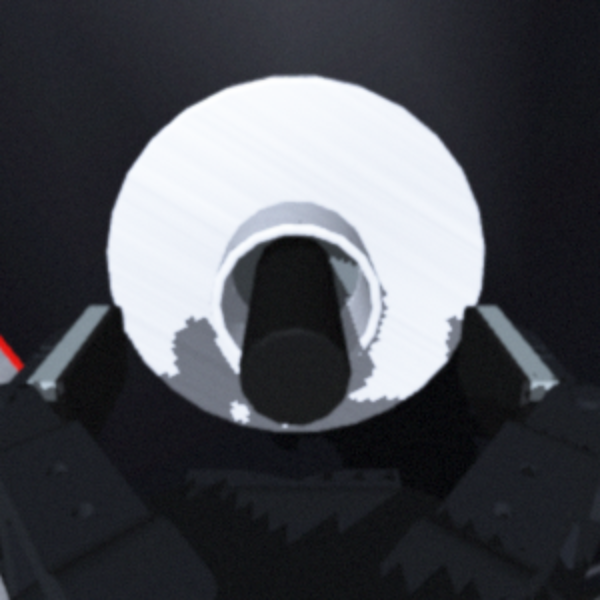

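The knob is centred between the fingers at about (295,375) in the crop and the collar at about (299,305). The lids look level, so I'll lower to the collar and grip it.

```bash
python3 -m jog '[[0,0,-0.3,0],[0,0,-0.4,0],[0,0,-0.2,0],[0,0,-0.1,0],[0,0,0,0],[0,0,0,0]]'; python3 -m jog '[[0,0,0,0],[0,0,0,0],[0,0,0,0],[0,0,0,0],[0,0,0,0],[0,0,0,0],[0,0,0,0],[0,0,0,0]]' 0 60
```

```text
time: 18.15
eef_pos: [0.4663, -0.2069, 0.1043]
eef_rot: [[0.503, 0.865, -0.001], [0.865, -0.503, 0.001], [0.0, -0.001, -1.0]]
wrist_force: [0.3, 0.1, -0.3]
opening: 0.0853
finger_force: 0.0
time: 18.82
eef_pos: [0.4675, -0.2077, 0.1061]
eef_rot: [[0.503, 0.864, 0.002], [0.864, -0.503, -0.001], [-0.0, 0.002, -1.0]]
wrist_force: [-0.2, 0.1, 5.1]
opening: 0.0486
finger_force: 62.3
```

```bash
python3 -m jog '[[0,0,0.05,0],[0,0,0.05,0],[0,0,0.1,0],[0,0,0.1,0],[0,0,0.1,0],[0,0,0,0],[0,0,0,0]]'
```

```text
time: 19.4
eef_pos: [0.4667, -0.2072, 0.1172]
eef_rot: [[0.503, 0.864, 0.0], [0.864, -0.503, -0.0], [-0.0, 0.0, -1.0]]
wrist_force: [-0.7, -0.3, -1.7]
opening: 0.0485
finger_force: 62.1
```

The load is 1.7 N against about 4 N for both lids, so only the outer lid is being lifted. Continuing up.

```bash
python3 -m jog '[[0,0,0.1,0],[0,0,0.2,0],[0,0,0.3,0],[0,0,0.3,0],[0,0,0.3,0],[0,0,0.3,0],[0,0,0.3,0],[0,0,0.3,0],[0,0,0.3,0],[0,0,0.3,0],[0,0,0.3,0],[0,0,0.2,0],[0,0,0.1,0],[0,0,0,0],[0,0,0,0],[0,0,0,0],[0,0,0,0],[0,0,0,0]]'
python3 -c "
from h import *
from workcell import vision
a=vision.camera('scene')['color'][100:210,140:280,::-1];b=vision.camera('top')['color'][190:300,270:410,::-1]
cv2.imwrite('pics/fin.png',cv2.resize(np.vstack([a,b]),None,fx=2.7,fy=2.7,interpolation=cv2.INTER_CUBIC))"
```

```text
time: 20.9
eef_pos: [0.4663, -0.2069, 0.2153]
eef_rot: [[0.503, 0.865, -0.001], [0.865, -0.503, 0.001], [0.0, -0.001, -1.0]]
wrist_force: [0.2, -0.8, -1.4]
opening: 0.0485
finger_force: 62.1
```

View pics/fin.png

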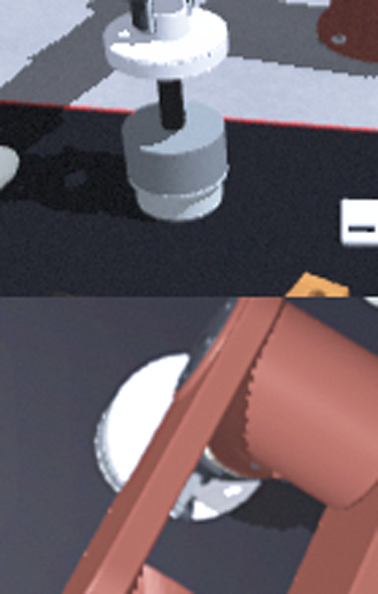

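The inner lid sits level on the tin and the outer lid is held about 109 mm above its nested height, clear of the knob. Handing in.

```bash
python3 -c "
from workcell import order;print(order.close_job())"
```

```text
the job is handed in; nothing more can be done
None
```

I handed the job in at about 21 s: the vial is in the tin's empty hole, the inner lid is seated on the shoulder, and the outer lid is held level about 109 mm above its nested height; the hand-in returned no verdict.

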